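# Press the varnish flask down in the shaker's sprung ring

## Robot

A 6-joint arm with a two-finger parallel gripper is mounted at the origin on the work surface. World frame = base frame: x ahead of the robot, y to its left, z up, the work surface at z = 0. Lengths are in m, angles in degrees, forces in N, time in s.
With the tool pointing down it reaches from about 0.375 to 0.9 m from the base axis. Payload 3.1 kg.
Tool frame: the origin (TCP) lies between the finger pads; the fingertips stand 22 mm ahead of it and the grasp point (between the pads) lies 3 mm ahead of it (bot.tip_extent is the distance from the TCP to the fingertips, in m); y points along the fingers, z is the direction in which the jaws open and shut, and the axes are right-handed (so a half turn about y gives the same grasp; the last joint's range is limited). The gripper opens to 87 mm and grips with 3 to 60 N. Pads are 19 mm wide; open, the fingers measure 117 mm over their backs; the gripper's body (75 mm by 190 mm) begins 51 mm behind the grasp point.
Start: joints at [56.981, 30.224, 82.088, -0, 67.689, -10.227], TCP at [0.242, 0.576, 0.216] pointing down, gripper open.
Joint ranges: [-176.69, 176.69], [-43.24, 126.21], [12.49, 139.97], [-82, 262], [0, 151.66], [-163.58, 163.58]. Speed limits (degrees/s): [159.86, 159.86, 180, 180, 180, 180].

## Interface

Orientations are given as a 3x3 rotation matrix whose columns are the frame's x, y, z axes.
In Python, from rig import bot, eyes, models gives the robot as it stands. The module is installed in compiled form; this text tells all that it offers.
- The arm moves only by the tool arm_command, never from a script. Its arguments are lists of equal length, an entry for each row: "translation": the shift along the tool's x, y, z each as a share of 0.08 m, from -1 to 1, a list of three; "rotation": the turn, a rotation vector about the tool's x, y, z each as a share of 60 degrees, from -1 to 1, a list of three; "grip": the closure, from -1 (fully open) to 1 (shut), so that 0 is half open. In form: {"translation": [[x, y, z], ...], "rotation": [[rx, ry, rz], ...], "grip": [grip, ...]}. A call has 1 to 5 rows; each row is the pose to reach, as a shift and turn from the pose commanded when the call began, along the tool's axes at that moment; what a row does not reach only later rows make up. A row lasts 1/10 s, in which the tool goes at most 50 mm and 8.59 degrees, less where a joint would pass 70% of its speed; a pose out of reach is approached as far as the arm can. A call with a number of a shift or a turn outside -1 to 1 is refused whole. A call with a gripper value outside its range is refused whole. The fingers move at their own pace and stop on an object; the grip force is fixed at half the most. Time passes only in rows, so rows that repeat a pose let the fingers close. It gives the time, the measured TCP pose, the force and the opening at its end, in the units of the state.
- bot.read_state(): the state, without advancing time (a new reading comes with each control period).
- eyes.capture(name): name is "scene" or "top"; returns a dict with "image" (480x640x3 uint8, blue, green, red), "mtx" (3x3 intrinsics, pixels), "dist_coeffs" ([k1, k2, p1, p2, k3] as OpenCV has them; the pictures are not rectified), "rvec" (rotation vector, rad) and "tvec" (3), from world to camera coordinates, as OpenCV has them. Camera axes: x right, y down, z forward; pixel columns grow to the right and rows downward; lengths in m; the calibration is good to about 2 mm. A picture is of the moment at which its call begins. There is no depth.
- bot.hand_in(): hands the job in, once; it reports no verdict.
Trained networks look in the newest picture that a camera, given by its name, has taken for a name from the list of things; names that differ only in an ending like _2 or _b are one class to them, and where a whole thing is asked for, a point or a joint stands for the part that bears it (a point fixed in the world has none). Each returns a list of dicts, best first, with "conf" (0 to 1); they miss things now and then, are a little off and sometimes report something else, mostly with a low value. They report only what shows in the picture. A call takes as long as a camera call. They do not tell look-alikes from the thing itself.
- models.recognise(camera, thing): "extent" ([left, top, right, bottom] as shares, 0 to 1, of the picture: columns of its width, rows of its height, round what is visible of it).
- models.spot_point(camera, thing): "point" ([column, row] as shares, 0 to 1, of the picture: columns of its width, rows of its height: a listed point, or the origin of a listed thing).
The state is a dict: "time_s": time; "joint_positions": joint angles; "qvel": joint speeds; "tau": joint torques, N m; "position": TCP position; "tcp_rot": TCP orientation; "force": force on the tool from outside, world axes, zero at the start; "moment": the same for the moment, N m; "opening": opening from 0.0 (shut) to 1.0 (fully open).
Only numpy, scipy, OpenCV 4.12 (cv2) and the standard library are available. Lean on these libraries where they do the work, as an engineer would, in place of code of your own. Each camera call takes 0.05 s, during which the arm holds its last target. There are 200 camera calls.

## Task

Pick up the round-bellied, corked flask, set it upright into the sprung ring of the shaker stand and press it gently down, feeling for the firm stop, until the ring is fully down. Finish while still holding the flask pressed down on that stop, so that I can lock the ring: do not let go or ease off at the end. Press on the flask only, not on the ring, and leave everything else on the table where it is.

Things in the scene. Friction and masses are not known exactly. Their poses are not given: they have to be found in the camera images.
- flask: Round amber glass flask with a cork, 0.2 to 0.42 kg, upright on the table. Origin: centre of its underside, z up its axis. Foot 40 mm wide, 12 tall; belly a 72 mm ball centred 38 mm above the underside; neck 28 mm wide from 72 to 118 mm (grip it from above at about 100); lip 34 mm wide from 118 to 124; cork 22 mm wide up to 138 mm.
- ring_seat (a point): Centre of the top edge of the stand's level sprung steel ring; moves with the ring. Inner diameter 56 mm, outer 76, 12 tall; top 124 to 149 mm above the table when up (column height varies). The flask's foot goes through it, the belly rests on its inner top edge, the underside then 15 mm below this point.
- ring (a joint): How far the ring is pressed down, m: 0 sprung up, 0.020 on its firm stop. The spring pushes up with 8 N at 0 and 16 N at the stop (the ring's own weight, 1 N, and the flask's, 2 to 4 N, help to press). The flask's weight alone does not move it; it springs back when let go.
- cradle: The shaker stand's column with the ring, on a round steel foot 120 mm wide and 12 mm tall, all fixed to the table. Origin on the axis, 124 mm below the top of the ring when up; z up. A hub 32 mm wide is under the ring, its top 30 mm below the ring's top, joined by three thin arms.
- bottle: Bystander: straight amber glass bottle with a narrow neck, not the flask: 56 mm wide, 150 mm tall. Origin at the centre of its underside. Leave it alone.
- jar_squat: Bystander: squat paint jar with a lid, 68 mm wide, 62 mm tall. Origin at the centre of its underside. Leave it alone.
- jar_tall: Bystander: taller paint jar with a lid, 72 mm wide, 85 mm tall. Origin at the centre of its underside. Leave it alone.
- water_glass: Bystander: empty clear glass tumbler, 84 mm wide, 100 mm tall. Origin at the centre of its underside. Leave it alone.
- brush_pot: Bystander: white ceramic pot 84 mm wide, 110 mm tall, with upright brushes reaching 230 mm high and about 50 mm out from its axis. Origin at the centre of its underside. Leave it alone.
- lid_dish: Bystander: upturned jar lid, 72 mm wide, 12 mm tall. Origin at the centre of its underside. Leave it alone.
- figurine: Bystander: small turned plaster figure, 64 mm wide, 82 mm tall. Origin at the centre of its underside. Leave it alone.
Things that resemble listed ones, but are neither listed nor needed, are in the scene too. What is shaped like the flask but blue or red is not meant.

How it is judged (in metres and radians):
On the way, in this order (a step that is already met when the one before it is completed fails the run):
1. the flask is lifted clear of the table, upright (height (world z) of flask above 0.05 m and angle between flask's own z axis and vertical below 0.3 rad and contact force between the fingers and flask above 2 N), for 0.1 s.
2. the flask's foot is in the ring (horizontal distance between flask and ring_seat below 0.006 m and z of flask in the frame of ring_seat below -0.01 m).
3. the flask presses the ring down onto its stop (all of step 2 and value of joint ring above 0.018 m and angle between flask's own z axis and vertical below 0.15 rad and contact force between flask and cradle above 8 N and contact force between the fingers and flask above 2 N and contact force between each of the arm, the fingers and cradle below 1 N), for 0.5 s.
At the end, for the whole second after the job is handed in: Flask at rest in the ring (axes within 6 mm, underside 10 mm or more below its top, tilt under 0.15 rad), ring at least 18 of 20 mm down, flask on ring over 8 N, fingers on the flask (over 2 N), arm and fingers off the stand; held through the last second (all of step 3 and linear speed of flask below 0.02 m/s); the arm keeps its last pose, push and grip.
It fails at once if the flask is rammed against the ring (over 60 N) (contact force between flask and cradle above 60 N).
It fails at once if the flask is tipped over (angle between flask's own z axis and vertical above 0.8 rad).
It fails at once if a bystander is moved more than 30 mm (distance of any of bottle, jar_squat, jar_tall, water_glass, brush_pot, lid_dish, figurine from where it was at the start of the episode above 0.03 m).
It also fails if it takes over 38 s, if anything falls off the work surface, if the arm or the gripper's body presses on something with over 40 N, if the wrist force passes 120 N, or if a joint passes its speed limit or range.

## Working session

There is one attempt and no reset: what is moved stays moved. The work goes in short steps, Python scripts to look and compute and a tool call to move; the robot and the scene stay as the last step left them, time stands still between calls to the robot, and variables do not carry over. Pictures are saved under pics/ and viewed, about 8 in all and at most 12, crops included, and the job is handed in when it is done.

Besides the shell and the picture viewer there is one more tool, called after "Emit:" by a JSON object that holds its "method" and its "body", one argument or row to a line. arm_command: Moves the arm, as the interface text tells. Shift numbers are shares of 0.08 m and turn numbers shares of 60 degrees, none past 1 either way. Its arguments: {"type":"object","properties":{"translation":{"type":"array"},"rotation":{"type":"array"},"grip":{"type":"array"}},"required":["translation","rotation","grip"]}

```bash
mkdir -p pics; cat > h.py <<'E'
import numpy as np, cv2
from rig import bot, eyes, models
def cap(n):
    c=eyes.capture(n); return c
def P(c):
    R,_=cv2.Rodrigues(np.array(c["rvec"],float)); return R,np.array(c["tvec"],float).ravel()
def ray(c,uv):
    R,t=P(c)
    n=cv2.undistortPoints(np.array([[uv]],float),np.array(c["mtx"],float),np.array(c["dist_coeffs"],float)).ravel()
    return -R.T@t, R.T@np.array([n[0],n[1],1])
def onz(c,uv,z):
    o,d=ray(c,uv); return o+d*(z-o[2])/d[2]
def proj(c,p):
    return cv2.projectPoints(np.array(p,float).reshape(-1,3),np.array(c["rvec"],float),np.array(c["tvec"],float),np.array(c["mtx"],float),np.array(c["dist_coeffs"],float))[0].reshape(-1,2)
def tri(c1,u1,c2,u2):
    o1,d1=ray(c1,u1);o2,d2=ray(c2,u2)
    s=np.linalg.lstsq(np.stack([d1,-d2],1),o2-o1,rcond=None)[0]
    a,b=o1+s[0]*d1,o2+s[1]*d2
    return (a+b)/2,np.linalg.norm(a-b)
E
python3 - <<'E'
from h import *
np.set_printoptions(precision=3,suppress=True)
s=bot.read_state();print(s["time_s"],s["position"],s["tcp_rot"],s["opening"],s["force"])
for n in("scene","top"):
    c=cap(n);cv2.imwrite(f"pics/{n}0.png",c["image"])
    R,t=P(c);print(n,"cam",-R.T@t)
    for th in("flask","ring_seat","cradle","bottle","brush_pot","water_glass","jar_tall","jar_squat","figurine","lid_dish"):
        for r in models.spot_point(n,th)[:4]:
            uv=np.array(r["point"])*[640,480]
            print(th,round(r["conf"],2),uv.round(1),onz(c,uv,0.135 if th=="ring_seat" else 0.0)[:2])
    for r in models.recognise(n,"flask")[:4]: print("ext",r["conf"],np.array(r["extent"])*[640,480,640,480])
E
```

```text
0.0 [0.242 0.576 0.215] [[ 0.922 -0.001  0.387]
 [-0.387 -0.002  0.922]
 [-0.    -1.    -0.002]] 1.0012769203328453 [ 0.453 -0.1    1.089]
scene cam [ 1.129 -0.783  0.713]
flask 0.97 [243.2 294.3] [ 0.47  -0.145]
flask 0.85 [222.2 334.2] [ 0.526 -0.267]
flask 0.85 [227.4 264.7] [ 0.359 -0.084]
flask 0.83 [183.3 302.1] [ 0.384 -0.247]
ring_seat 0.88 [344.8 189.6] [0.504 0.205]
cradle 0.86 [340.6 236.6] [0.504 0.194]
bottle 0.69 [334.3 286.1] [0.615 0.005]
brush_pot 0.64 [426.  227.9] [0.666 0.377]
water_glass 0.77 [369.1 335.2] [ 0.765 -0.088]
jar_tall 0.97 [424.1 277.7] [0.766 0.162]
jar_tall 0.25 [426.1 226.5] [0.663 0.384]
jar_squat 0.87 [277.  245.7] [0.399 0.056]
figurine 0.55 [275.7 374.3] [ 0.683 -0.285]
lid_dish 0.83 [171.6 400.1] [ 0.577 -0.444]
ext 0.89 [212.928 216.288 235.904 271.2  ]
ext 0.84 [226.688 237.312 261.312 299.904]
ext 0.78 [163.52  245.28  193.984 304.992]
ext 0.75 [204.8   277.392 238.784 345.216]
top cam [ 0.519 -0.041  1.162]
flask 0.82 [352.5 341.1] [ 0.372 -0.093]
flask 0.73 [437.9 277.4] [ 0.517 -0.279]
flask 0.72 [311.  229.7] [0.617 0.006]
flask 0.67 [419.5 343.2] [ 0.371 -0.241]
ring_seat 0.56 [221.9 270.8] [0.519 0.176]
cradle 0.8 [231.9 275.6] [0.509 0.181]
bottle 0.64 [310.  232.4] [0.611 0.008]
brush_pot 0.85 [158. 207.] [0.66  0.359]
water_glass 0.76 [364.1 163.2] [ 0.771 -0.11 ]
jar_tall 0.6 [247.6 159.7] [0.774 0.156]
jar_squat 0.8 [290.2 328.2] [0.396 0.047]
figurine 0.81 [441.6 205.3] [ 0.679 -0.286]
lid_dish 0.76 [506.9 257.5] [ 0.566 -0.434]
ext 0.71 [334.784 325.824 369.6   362.88 ]
ext 0.62 [359.104 283.488 392.832 318.096]
ext 0.61 [424.192 257.52  456.768 290.496]
ext 0.37 [199.808 254.784 240.512 296.208]
```

View pics/scene0.png

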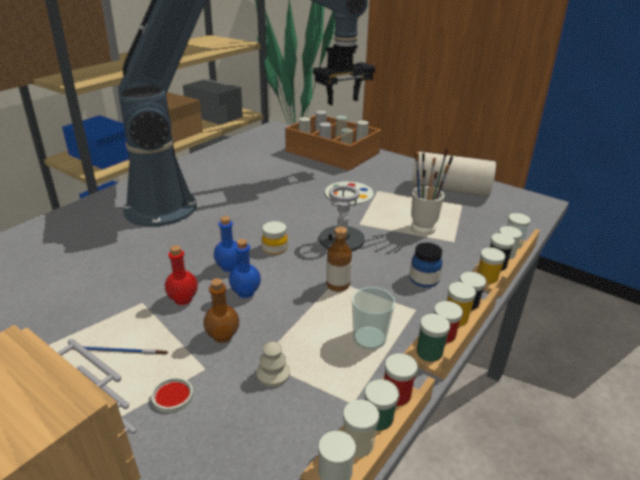

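View pics/top0.png

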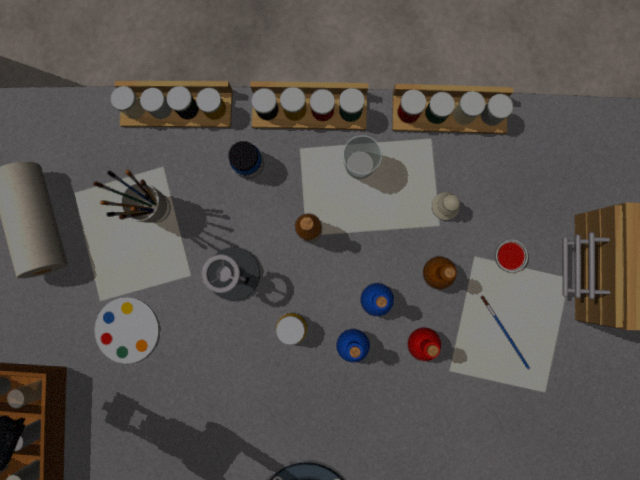

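Candidates for the flask, by scene pixel and top pixel:
- **Amber round flask:** scene (221,322), top (438,272). This one fits the description.
- **Blue look-alikes:** scene (227,252) and (244,277), top (352,345) and (377,299).
- **Red look-alike:** scene (181,285), top (424,344).
- **Straight amber bottle:** scene (339,262), top (308,227).

Next I check the choice and the ring in one close crop sheet.

```bash
python3 - <<'E'
from h import *
np.set_printoptions(precision=4,suppress=True)
cs={n:cap(n) for n in("scene","top")}
rois={("scene","f"):(195,270,60,80),("top","f"):(410,245,60,60),("scene","r"):(305,170,75,85),("top","r"):(195,245,75,60)}
tiles=[]
for k,(x,y,w,h) in rois.items():
    im=cs[k[0]]["image"][y:y+h,x:x+w]; t=cv2.resize(im,None,fx=5,fy=5,interpolation=cv2.INTER_CUBIC)
    o=np.zeros((430,380,3),np.uint8);o[:t.shape[0],:t.shape[1]]=t;tiles.append(o[:300] if k[0]=="top" else o[:])
sheet=np.zeros((600,800,3),np.uint8)
im=[cv2.resize(t,None,fx=.69,fy=.69) for t in tiles]
for i,t in enumerate(im):
    y0=(i//2)*300;x0=(i%2)*400;sheet[y0:y0+min(300,t.shape[0]),x0:x0+t.shape[1]]=t[:300]
cv2.imwrite("pics/sheet1.png",sheet)
# amber mask
for n in cs:
    x,y,w,h=rois[(n,"f")]
    hsv=cv2.cvtColor(cs[n]["image"],cv2.COLOR_BGR2HSV)[y:y+h,x:x+w]
    m=((hsv[...,0]<18)&(hsv[...,1]>110)).astype(np.uint8)
    k,l,st,ce=cv2.connectedComponentsWithStats(m);i=1+np.argmax(st[1:,4]);m=(l==i)
    np.save(f"m_{n}.npy",m);print(n,st[i]+[x,y,0,0,0])
# silhouette fit of the flask model (surface of revolution) to both masks
prof=[(20,0),(20,12)]+[(36*np.cos(a),38+36*np.sin(a)) for a in np.linspace(-.8,1.17,14)]+[(14,72),(14,118),(17,118),(17,124),(11,124),(11,138)]
a=np.linspace(0,2*np.pi,40,endpoint=False)
rings=[np.stack([r*np.cos(a),r*np.sin(a),z+0*a],1)/1000 for r,z in prof]
S=4
def sil(n,xy):
    x,y,w,h=rois[(n,"f")];m=np.zeros((h*S,w*S),np.uint8)
    pr=[(proj(cs[n],r+[xy[0],xy[1],0])-[x,y]+.5)*S for r in rings]
    for p,q in zip(pr,pr[1:]):
        cv2.fillConvexPoly(m,cv2.convexHull(np.vstack([p,q]).astype(np.float32)).round().astype(np.int32),1)
    return cv2.resize(m.astype(np.float32),(w,h),interpolation=cv2.INTER_AREA)
from scipy.optimize import minimize
def cost(xy,ns): return sum(np.abs(sil(n,xy)-np.load(f"m_{n}.npy")).sum() for n in ns)
for ns in(["scene"],["top"],["scene","top"]):
    r=minimize(cost,[.521,-.272],args=(ns,),method="Nelder-Mead",options=dict(initial_simplex=[[.521,-.272],[.531,-.272],[.521,-.262]]));print(ns,r.x,r.fun)
for n in cs:
    for th in("ring_seat",):
        for r in models.spot_point(n,th)[:3]: print(n,r["conf"],np.array(r["point"])*[640,480])
        for r in models.recognise(n,th)[:3]: print(n,r["conf"],np.array(r["extent"])*[640,480,640,480])
E
```

```text
scene [ 205  279   34   64 1299]
top [423 257  34  32 833]
['scene'] [ 0.529  -0.2697] 196.75
['top'] [ 0.5289 -0.2735] 68.5625
['scene', 'top'] [ 0.5294 -0.2724] 291.4375
scene 0.59 [344.896 191.184]
scene 0.89 [327.808 187.104 356.992 210.576]
top 0.78 [221.888 273.888]
top 0.91 [203.008 254.4   238.784 294.912]
top 0.19 [426.816 258.72  455.104 290.976]
```

View pics/sheet1.png

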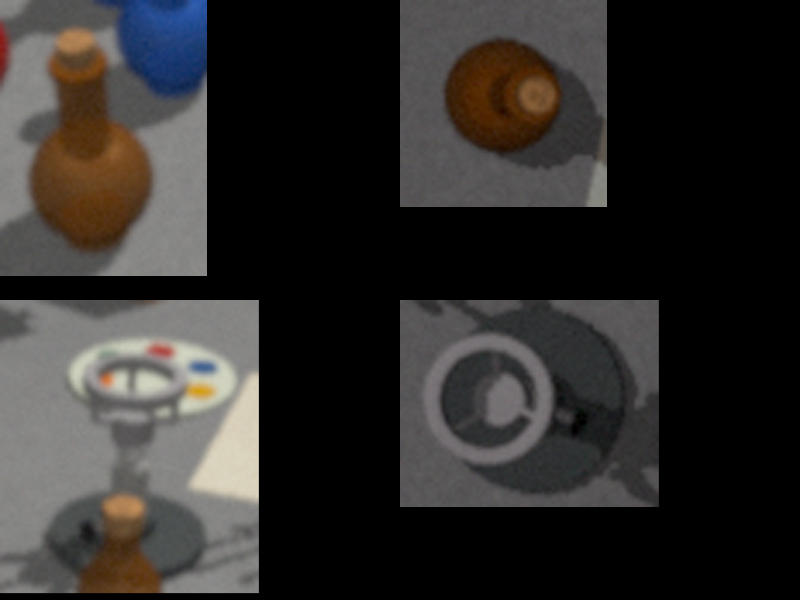

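The sheet shows the amber round-bellied corked flask. In the scene view its belly is at (221,322) and its cork at (217,283). In the top view the cork is at (450,272.5) and the belly at (439.6,272.5). The ring's centre is at about (344.4,193) in scene and (220.8,273.4) in top. Next I triangulate these and cross-check.

```bash
python3 - <<'E'
from h import *
np.set_printoptions(precision=4,suppress=True)
S=cap("scene");T=cap("top")
print("cork",onz(T,(449.7,272.5),.138),onz(S,(216.7,282),.138),"belly",onz(T,(439.6,272.5),.038),onz(S,(221.4,322.2),.038))
print("ring tri",tri(S,(344.4,192.0),T,(220.8,273.4)))
for z in(.124,.135,.149): print(z,onz(T,(220.8,273.4),z),onz(S,(344.4,192),z))
# foot disc of the stand: dark grey round, centre in top
print("foot",onz(T,(195+(546-400)/3.45,245+98/3.45),.012),onz(S,(305+125/3.45,170+(535-300)/3.45),.012))
# ring photometric fit in top: bright annulus
g=cv2.cvtColor(T["image"],cv2.COLOR_BGR2GRAY).astype(float)
gs=cv2.cvtColor(S["image"],cv2.COLOR_BGR2GRAY).astype(float)
from scipy.ndimage import map_coordinates
from scipy.optimize import minimize
a=np.linspace(0,2*np.pi,72,endpoint=False)
def circ(c,img,p,r,dz=0):
    q=proj(c,np.stack([p[0]+r*np.cos(a),p[1]+r*np.sin(a),p[2]+dz+0*a],1));return map_coordinates(img,[q[:,1],q[:,0]],order=1)
def score(p,which):
    s=0
    if 't' in which: s-=(2*circ(T,g,p,.033)-circ(T,g,p,.043)-circ(T,g,p,.0235)).mean()
    if 's' in which: s-=(2*circ(S,gs,p,.033)-circ(S,gs,p,.043)-circ(S,gs,p,.0235)).mean()
    return s
for w in('t',):
  for z in(.124,.130,.136,.142,.149):
    r=minimize(lambda q:score([q[0],q[1],z],w),[.515,.18],method="Nelder-Mead",options=dict(initial_simplex=[[.515,.18],[.522,.18],[.515,.187]]));print(w,z,r.x,r.fun, proj(S,[*r.x,z]))
s=S["image"][170:255,305:380].copy();t=T["image"][245:305,195:270].copy()
out=[]
for c,im,o in((S,s,(305,170)),(T,t,(195,245))):
    out.append((cv2.resize(im,None,fx=5,fy=5,interpolation=cv2.INTER_CUBIC)))
np.save("x.npy",0)
E
```

```text
cork [ 0.5278 -0.2741  0.138 ] [ 0.5324 -0.2718  0.138 ] belly [ 0.5282 -0.275   0.038 ] [ 0.5319 -0.2712  0.038 ]
ring tri (array([0.5161, 0.1783, 0.1422]), np.float64(0.005929990353891903))
0.124 [0.5137 0.1803 0.124 ] [0.4987 0.2113 0.124 ]
0.135 [0.5137 0.178  0.135 ] [0.5105 0.1927 0.135 ]
0.149 [0.5138 0.175  0.149 ] [0.5255 0.1691 0.149 ]
foot [0.5142 0.1671 0.012 ] [0.5205 0.1726 0.012 ]
t 0.124 [0.5143 0.1821] -116.47622064437837 [[343.1547 197.847 ]]
t 0.13 [0.5143 0.181 ] -116.62553182561902 [[342.9992 195.8825]]
t 0.136 [0.5144 0.1797] -116.68648553902504 [[342.827  193.9205]]
t 0.142 [0.5145 0.1786] -116.72855361509492 [[342.7523 191.9412]]
t 0.149 [0.5146 0.1772] -116.68780665446336 [[342.574  189.6152]]
```

Flask is at about (0.530,-0.273) and the ring at about (0.515,0.179,0.14). The cameras disagree by about 4 mm, so I will re-measure once the flask is held. Now I move towards the flask at the present height.

Emit:
{"method": "arm_command", "body": {
  "translation": [
    [0.4,0,-0.4],
    [0.8,0,-0.8],
    [1,0,-1],
    [1,0,-1]
  ],
  "rotation": [
    [0,0,0],
    [0,0,0],
    [0,0,0],
    [0,0,0]
  ],
  "grip": [-1,-1,-1,-1]
}}

```text
time_s: 2.0
position: [0.2855, 0.4688, 0.2157]
tcp_rot: [[0.921, -0.001, 0.39], [-0.39, -0.002, 0.921], [0.0, -1.0, -0.002]]
force: [0.7, 0.1, 0.4]
opening: 1.003
```

Emit:
{"method": "arm_command", "body": {
  "translation": [
    [0.4,0,-0.4],
    [0.8,0,-0.8],
    [1,0,-1]
  ],
  "rotation": [
    [0,0,0],
    [0,0,0],
    [0,0,0]
  ],
  "grip": [-1,-1,-1]
}}

```text
time_s: 2.3
position: [0.3282, 0.3653, 0.2158]
tcp_rot: [[0.922, 0.0, 0.388], [-0.388, -0.0, 0.922], [0.0, -1.0, -0.0]]
force: [-0.1, 0.8, -0.5]
opening: 0.997
```

Emit:
{"method": "arm_command", "body": {
  "translation": [
    [0.4,0,-0.4],
    [0.8,0,-0.8],
    [1,0,-1]
  ],
  "rotation": [
    [0,0,0],
    [0,0,0],
    [0,0,0]
  ],
  "grip": [-1,-1,-1]
}}

```text
time_s: 2.6
position: [0.3717, 0.2605, 0.216]
tcp_rot: [[0.921, 0.001, 0.389], [-0.389, 0.0, 0.921], [0.001, -1.0, 0.001]]
force: [0.6, 0.7, -0.3]
opening: 1.005
```

Emit:
{"method": "arm_command", "body": {
  "translation": [
    [0.4,0,-0.4],
    [0.8,0,-0.8],
    [1,0,-1]
  ],
  "rotation": [
    [0,0,0],
    [0,0,0],
    [0,0,0]
  ],
  "grip": [-1,-1,-1]
}}

```text
time_s: 2.9
position: [0.4153, 0.1555, 0.2161]
tcp_rot: [[0.921, 0.002, 0.389], [-0.389, 0.0, 0.921], [0.002, -1.0, 0.001]]
force: [0.2, 0.2, -0.9]
opening: 1.004
```

Emit:
{"method": "arm_command", "body": {
  "translation": [
    [0.4,0,-0.4],
    [0.8,0,-0.8],
    [1,0,-1]
  ],
  "rotation": [
    [0,0,0],
    [0,0,0],
    [0,0,0]
  ],
  "grip": [-1,-1,-1]
}}

```text
time_s: 3.2
position: [0.4588, 0.0502, 0.2162]
tcp_rot: [[0.921, 0.003, 0.389], [-0.389, -0.001, 0.921], [0.003, -1.0, 0.001]]
force: [-0.4, 0.3, 0.4]
opening: 1.001
```

Emit:
{"method": "arm_command", "body": {
  "translation": [
    [0.4,0,-0.4],
    [0.8,0,-0.8],
    [1,0,-1]
  ],
  "rotation": [
    [0,0,0],
    [0,0,0],
    [0,0,0]
  ],
  "grip": [-1,-1,-1]
}}

```text
time_s: 3.5
position: [0.5017, -0.0552, 0.2161]
tcp_rot: [[0.921, 0.004, 0.389], [-0.389, -0.002, 0.921], [0.004, -1.0, 0.0]]
force: [-0.2, 1.0, 0.2]
opening: 1.002
```

Emit:
{"method": "arm_command", "body": {
  "translation": [
    [0.4,0,-0.4],
    [0.8,0,-0.8],
    [1,0,-1]
  ],
  "rotation": [
    [0,0,0],
    [0,0,0],
    [0,0,0]
  ],
  "grip": [-1,-1,-1]
}}

```text
time_s: 3.8
position: [0.5444, -0.1604, 0.216]
tcp_rot: [[0.921, 0.004, 0.389], [-0.389, -0.002, 0.921], [0.004, -1.0, -0.001]]
force: [0.4, -0.2, 0.9]
opening: 1.005
```

Emit:
{"method": "arm_command", "body": {
  "translation": [
    [0.2,0,-0.5],
    [0.38,0,-1],
    [0.38,0,-1]
  ],
  "rotation": [
    [0,0,0],
    [0,0,0],
    [0,0,0]
  ],
  "grip": [-1,-1,-1]
}}

```text
time_s: 4.1
position: [0.5402, -0.248, 0.2159]
tcp_rot: [[0.92, 0.003, 0.391], [-0.391, -0.004, 0.92], [0.004, -1.0, -0.002]]
force: [1.5, -0.4, -0.4]
opening: 1.003
```

Emit:
{"method": "arm_command", "body": {
  "translation": [
    [0,0,-0.37],
    [0,0,-0.37],
    [0,0,-0.37]
  ],
  "rotation": [
    [0,0,0],
    [0,0,0],
    [0,0,0]
  ],
  "grip": [-1,-1,-1]
}}

```text
time_s: 4.4
position: [0.5275, -0.2691, 0.2156]
tcp_rot: [[0.922, 0.0, 0.388], [-0.388, 0.001, 0.922], [0.0, -1.0, 0.001]]
force: [-1.4, -0.1, 0.4]
opening: 1.0
```

```bash
python3 - <<'E'
from h import *
np.set_printoptions(precision=4,suppress=True)
S=cap("scene");T=cap("top");s=bot.read_state();print(s["time_s"],s["position"],s["joint_positions"])
p=np.array(s["position"]);R=np.array(s["tcp_rot"])
o=np.zeros((400,800,3),np.uint8)
for i,(c,(x,y)) in enumerate(((S,(165,210)),(T,(385,225)))):
    im=cv2.resize(c["image"][y:y+133,x:x+100] if i==0 else c["image"][y:y+100,x:x+130],None,fx=3 if i==0 else 3,fy=3,interpolation=cv2.INTER_CUBIC)
    for q in(p+R[:,1]*.022,p+R[:,1]*.022+R[:,2]*.0435,p+R[:,1]*.022-R[:,2]*.0435):
        u=(proj(c,q)[0]-[x,y]+.5)*3-.5; cv2.drawMarker(im,tuple(int(v) for v in u.round()),(0,255,0),cv2.MARKER_CROSS,8,1)
    o[:im.shape[0],i*400:i*400+im.shape[1]]=im
cv2.imwrite("pics/pre.png",o)
E
```

```text
4.5 [ 0.5275 -0.2684  0.2156] [ -37.8011   27.6613   86.9752    0.0483   65.3843 -105.0862]
```

View pics/pre.png

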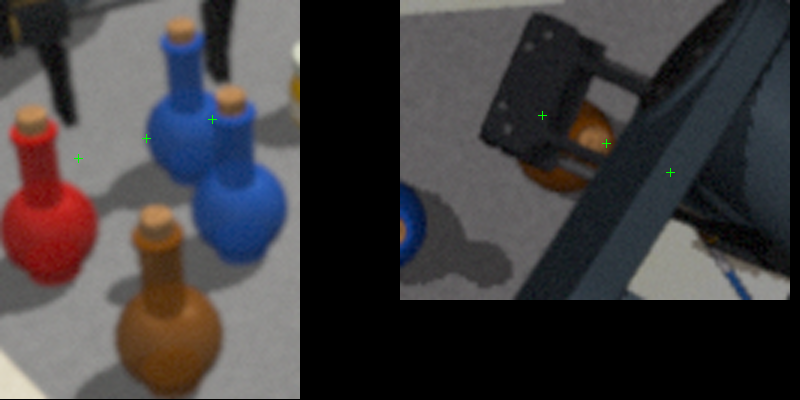

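The crop shows the amber flask at (165,310) under the gripper. The fingertips, at (70,120) and (215,75), appear about 13 px (full-frame) above the predicted tips. I check that mismatch against the first, static picture.

```bash
python3 - <<'E'
from h import *
np.set_printoptions(precision=4,suppress=True)
S=cap("scene");T=cap("top");s=bot.read_state();print(s["time_s"],s["position"])
p=np.array(s["position"]);R=np.array(s["tcp_rot"])
p0=np.array([.242,.576,.2155]);R0=np.array([[.922,0,.387],[-.387,0,.922],[0,-1,0]])
o=np.zeros((420,800,3),np.uint8)
im0=cv2.imread("pics/scene0.png")
for i,(c,img,pp,RR,(x,y)) in enumerate(((S,im0,p0,R0,(300,40)),(S,S["image"],p,R,(160,170)))):
    im=cv2.resize(img[y:y+140,x:x+130],None,fx=3,fy=3,interpolation=cv2.INTER_CUBIC)
    for k in(.022,-.048):
      for q in(pp+RR[:,1]*k,pp+RR[:,1]*k+RR[:,2]*.0435,pp+RR[:,1]*k-RR[:,2]*.0435):
        u=(proj(c,q)[0]-[x,y]+.5)*3-.5; cv2.drawMarker(im,tuple(int(v) for v in u.round()),(0,255,0) if k>0 else (0,0,255),cv2.MARKER_CROSS,8,1)
    o[:im.shape[0],i*400:i*400+im.shape[1]]=im
cv2.imwrite("pics/chk.png",o)
E
```

```text
4.6 [ 0.5275 -0.2685  0.2157]
```

View pics/chk.png

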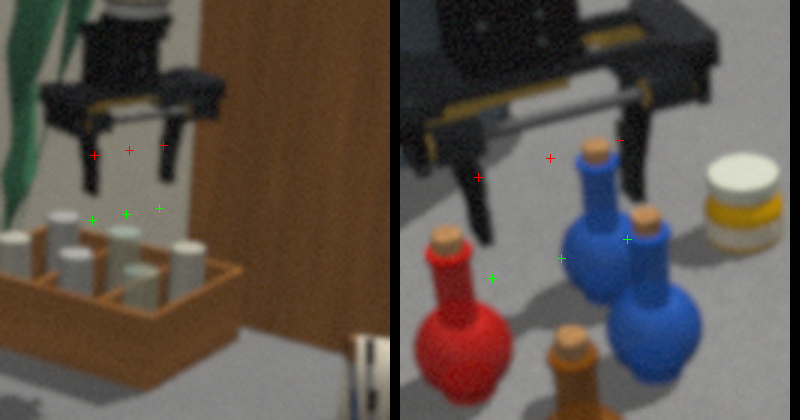

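```bash
python3 -c "
from rig import bot
print(bot.tip_extent,[a for a in dir(bot) if a[0]!='_'])"
```

```text
0.022 ['PlanningError', 'hand_in', 'read_state', 'tip_extent']
```

Emit:
{"method": "arm_command", "body": {
  "translation": [
    [0.04,0.4,-0.05],
    [0.04,0.8,-0.05],
    [0.04,0.9,-0.05],
    [0.04,0.9,-0.05]
  ],
  "rotation": [
    [0,0,0],
    [0,0,0],
    [0,0,0],
    [0,0,0]
  ],
  "grip": [-1,-1,-1,-1]
}}

```text
time_s: 5.0
position: [0.5278, -0.2735, 0.1425]
tcp_rot: [[0.922, -0.003, 0.387], [-0.387, 0.002, 0.922], [-0.003, -1.0, 0.001]]
force: [0.5, 0.2, 0.2]
opening: 1.002
```

```bash
python3 - <<'E'
from h import *
np.set_printoptions(precision=4,suppress=True)
S=cap("scene");T=cap("top");s=bot.read_state();print(s["time_s"],s["position"],s["force"])
p=np.array(s["position"]);R=np.array(s["tcp_rot"])
o=np.zeros((420,800,3),np.uint8)
for i,(c,(x,y)) in enumerate(((S,(160,230)),(T,(385,205)))):
    im=cv2.resize(c["image"][y:y+130,x:x+130],None,fx=3,fy=3,interpolation=cv2.INTER_CUBIC)
    for k in(.022,):
      for q in(p+R[:,1]*k,p+R[:,1]*k+R[:,2]*.0435,p+R[:,1]*k-R[:,2]*.0435):
        u=(proj(c,q)[0]-[x,y]+.5)*3-.5; cv2.drawMarker(im,tuple(int(v) for v in u.round()),(0,255,0),cv2.MARKER_CROSS,8,1)
    o[:im.shape[0],i*400:i*400+im.shape[1]]=im
cv2.imwrite("pics/low.png",o)
E
```

```text
5.1 [ 0.5293 -0.2749  0.1447] [-0.1411  0.0536  0.9885]
```

View pics/low.png

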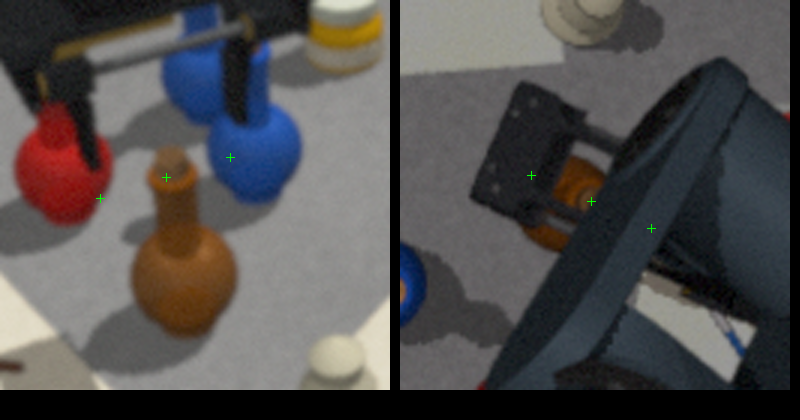

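The crop shows the flask centred under the TCP in both views, with the cork at (173,158) in the scene half and (590,197) in the top half. The open fingertips, at (95,165) and (235,120), again sit about 25 mm higher than predicted. This may come from the finger linkage when open, so I test it by closing partly.

Emit:
{"method": "arm_command", "body": {
  "translation": [
    [0,0,0],
    [0,0,0],
    [0,0,0],
    [0,0,0],
    [0,0,0]
  ],
  "rotation": [
    [0,0,0],
    [0,0,0],
    [0,0,0],
    [0,0,0],
    [0,0,0]
  ],
  "grip": [-0.15,-0.15,-0.15,-0.15,-0.15]
}}

```text
time_s: 5.6
position: [0.5284, -0.2749, 0.1439]
tcp_rot: [[0.922, 0.0, 0.387], [-0.387, -0.0, 0.922], [0.0, -1.0, -0.0]]
force: [-0.1, 0.6, 0.0]
opening: 0.642
```

```bash
cat > v.py <<'E'
from h import *
import sys
np.set_printoptions(precision=4,suppress=True)
def view(name,boxes,ks=(.022,),w=.0435,F=3):
    S=cap("scene");T=cap("top");s=bot.read_state();print(s["time_s"],s["position"],s["force"],s["opening"])
    p=np.array(s["position"]);R=np.array(s["tcp_rot"])
    o=np.zeros((420,800,3),np.uint8)
    for i,(c,(x,y)) in enumerate(zip((S,T),boxes)):
        im=cv2.resize(c["image"][y:y+400//F,x:x+395//F],None,fx=F,fy=F,interpolation=cv2.INTER_CUBIC)
        for k in ks:
          for q in(p+R[:,1]*k,p+R[:,1]*k+R[:,2]*w,p+R[:,1]*k-R[:,2]*w):
            u=(proj(c,q)[0]-[x,y]+.5)*F-.5; cv2.drawMarker(im,tuple(int(v) for v in u.round()),(0,255,0),cv2.MARKER_CROSS,8,1)
        o[:im.shape[0],i*400:i*400+im.shape[1]]=im
    cv2.imwrite(f"pics/{name}.png",o); return S,T,s
E
python3 -c "
from v import *
view('half',((160,230),(385,205)),w=.025)"
```

```text
5.7 [ 0.5284 -0.2748  0.1437] [-0.2492 -0.5586  0.3681] 0.6028715784323095
```

View pics/half.png

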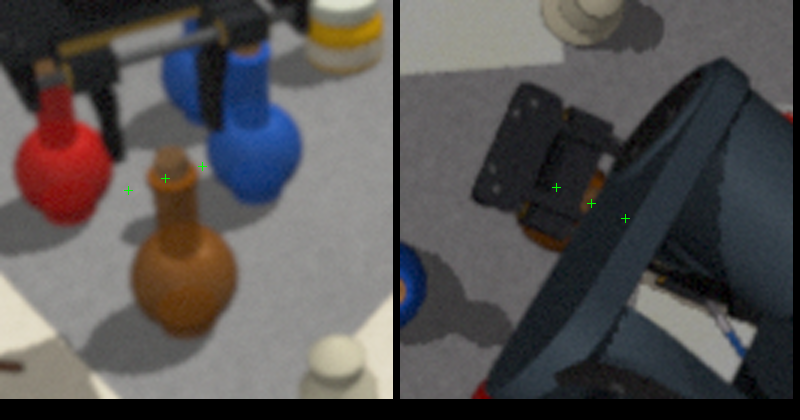

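Closing does not change it: the tips are at (115,158) and (210,128), still about 25 mm above prediction. So the whole gripper looks about 25 mm higher than stated, or displaced along the camera's line of sight. I go to the nominal grip height and close; the opening will tell lip (0.39), neck (0.32) or cork (0.25).

Emit:
{"method": "arm_command", "body": {
  "translation": [
    [0,0.25,0],
    [0,0.5,0],
    [0,0.5,0],
    [0,0.5,0]
  ],
  "rotation": [
    [0,0,0],
    [0,0,0],
    [0,0,0],
    [0,0,0]
  ],
  "grip": [-0.2,-0.2,-0.2,-0.2]
}}

```text
time_s: 6.1
position: [0.5283, -0.2747, 0.1035]
tcp_rot: [[0.922, -0.001, 0.387], [-0.387, 0.0, 0.922], [-0.001, -1.0, 0.0]]
force: [-0.0, -0.1, 0.3]
opening: 0.599
```

```bash
python3 -c "
from v import *
view('down',((160,240),(385,205)),w=.025)"
```

```text
6.2 [ 0.529  -0.2752  0.1045] [ 0.6225 -0.4557 -0.2916] 0.6045902796139981
```

View pics/down.png

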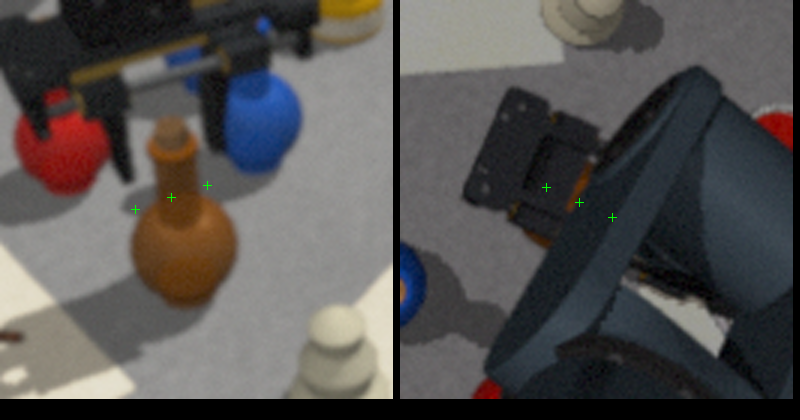

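The tips, at (125,182) and (215,152), bracket the neck just below the lip, which is at (173,150). I close gently and read the opening.

Emit:
{"method": "arm_command", "body": {
  "translation": [
    [0,0,0],
    [0,0,0],
    [0,0,0],
    [0,0,0],
    [0,0,0]
  ],
  "rotation": [
    [0,0,0],
    [0,0,0],
    [0,0,0],
    [0,0,0],
    [0,0,0]
  ],
  "grip": [0.3,0.3,0.5,0.5,0.5]
}}

```text
time_s: 6.7
position: [0.5288, -0.2749, 0.1041]
tcp_rot: [[0.922, 0.001, 0.387], [-0.387, -0.0, 0.922], [0.001, -1.0, -0.0]]
force: [-0.4, 0.3, 2.1]
opening: 0.37
```

Emit:
{"method": "arm_command", "body": {
  "translation": [
    [0,0,0],
    [0,0,0],
    [0,0,0]
  ],
  "rotation": [
    [0,0,0],
    [0,0,0],
    [0,0,0]
  ],
  "grip": [1,1,1]
}}

```text
time_s: 7.0
position: [0.5287, -0.2749, 0.1041]
tcp_rot: [[0.922, 0.001, 0.387], [-0.387, -0.0, 0.922], [0.001, -1.0, -0.0]]
force: [0.1, 1.2, 3.7]
opening: 0.37
```

Opening 0.37 (about 32 mm) means the pads hold the lip, not the neck. That agrees with the pictures: the fingers really are higher than stated. I open wide, go 20 mm lower and close again.

Emit:
{"method": "arm_command", "body": {
  "translation": [
    [0,0,0],
    [0,0,0],
    [0,0,0],
    [0,0,0]
  ],
  "rotation": [
    [0,0,0],
    [0,0,0],
    [0,0,0],
    [0,0,0]
  ],
  "grip": [-0.8,-0.8,-0.8,-0.8]
}}

```text
time_s: 7.4
position: [0.528, -0.2746, 0.1031]
tcp_rot: [[0.922, -0.001, 0.387], [-0.387, 0.001, 0.922], [-0.001, -1.0, 0.0]]
force: [0.1, -0.4, 0.3]
opening: 0.65
```

Emit:
{"method": "arm_command", "body": {
  "translation": [
    [0,0.1,0],
    [0,0.2,0],
    [0,0.25,0],
    [0,0.25,0]
  ],
  "rotation": [
    [0,0,0],
    [0,0,0],
    [0,0,0],
    [0,0,0]
  ],
  "grip": [-0.8,-0.8,-0.8,-0.8]
}}

```text
time_s: 7.8
position: [0.5277, -0.2743, 0.0824]
tcp_rot: [[0.922, -0.002, 0.387], [-0.387, 0.002, 0.922], [-0.002, -1.0, 0.001]]
force: [-0.8, 0.4, 0.5]
opening: 0.888
```

Emit:
{"method": "arm_command", "body": {
  "translation": [
    [0,0,0],
    [0,0,0],
    [0,0,0],
    [0,0,0],
    [0,0,0]
  ],
  "rotation": [
    [0,0,0],
    [0,0,0],
    [0,0,0],
    [0,0,0],
    [0,0,0]
  ],
  "grip": [0.2,0.2,0.4,0.5,0.5]
}}

```text
time_s: 8.3
position: [0.5285, -0.2748, 0.0839]
tcp_rot: [[0.922, 0.0, 0.387], [-0.387, -0.0, 0.922], [0.0, -1.0, -0.0]]
force: [-0.0, 0.6, 0.7]
opening: 0.533
```

Emit:
{"method": "arm_command", "body": {
  "translation": [
    [0,0,0],
    [0,0,0],
    [0,0,0],
    [0,0,0]
  ],
  "rotation": [
    [0,0,0],
    [0,0,0],
    [0,0,0],
    [0,0,0]
  ],
  "grip": [1,1,1,1]
}}

```text
time_s: 8.7
position: [0.5284, -0.2747, 0.0837]
tcp_rot: [[0.922, 0.0, 0.387], [-0.387, 0.0, 0.922], [0.0, -1.0, 0.0]]
force: [0.7, 0.2, 2.1]
opening: 0.353
```

Emit:
{"method": "arm_command", "body": {
  "translation": [
    [0,0,0],
    [0,0,0],
    [0,0,0],
    [0,0,0]
  ],
  "rotation": [
    [0,0,0],
    [0,0,0],
    [0,0,0],
    [0,0,0]
  ],
  "grip": [1,1,1,1]
}}

```text
time_s: 9.1
position: [0.5285, -0.2747, 0.0837]
tcp_rot: [[0.922, 0.0, 0.387], [-0.387, 0.0, 0.922], [0.0, -1.0, 0.0]]
force: [0.7, 0.7, 1.6]
opening: 0.353
```

```bash
python3 -c "
from v import *
view('grasp',((160,240),(385,205)),w=.016)"
```

```text
9.2 [ 0.5285 -0.2748  0.0837] [0.3292 0.5105 1.1551] 0.3577752192161842
```

View pics/grasp.png

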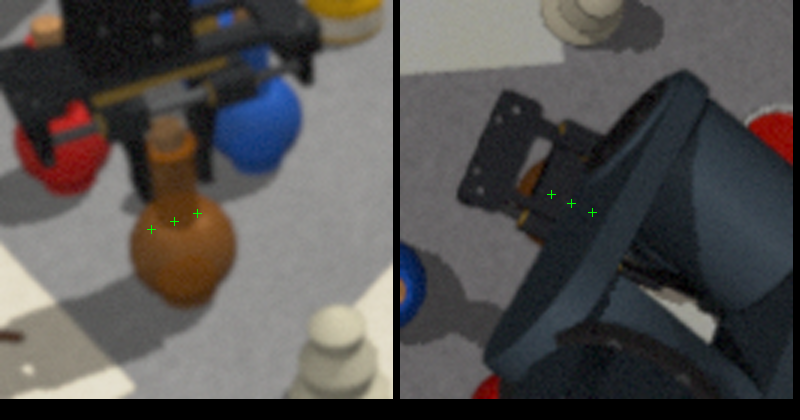

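The fingers now close on the neck on both sides, with tips at (150,200) and (205,180) between lip and belly; the opening holds at 0.355. I lift, then check numerically that the flask came along.

Emit:
{"method": "arm_command", "body": {
  "translation": [
    [0,-0.2,0],
    [0,-0.6,0],
    [0,-1,0],
    [0,-1,0]
  ],
  "rotation": [
    [0,0,0],
    [0,0,0],
    [0,0,0],
    [0,0,0]
  ],
  "grip": [1,1,1,1]
}}

```text
time_s: 9.6
position: [0.5306, -0.2768, 0.1674]
tcp_rot: [[0.922, 0.006, 0.387], [-0.387, -0.006, 0.922], [0.008, -1.0, -0.003]]
force: [0.2, -1.4, -2.3]
opening: 0.358
```

Emit:
{"method": "arm_command", "body": {
  "translation": [
    [0,-0.5,0],
    [0,-1,0],
    [0,-1,0]
  ],
  "rotation": [
    [0,0,0],
    [0,0,0],
    [0,0,0]
  ],
  "grip": [1,1,1]
}}

```text
time_s: 9.9
position: [0.5309, -0.2769, 0.2479]
tcp_rot: [[0.922, 0.008, 0.387], [-0.387, -0.007, 0.922], [0.01, -1.0, -0.003]]
force: [1.4, -0.4, -1.3]
opening: 0.352
```

Emit:
{"method": "arm_command", "body": {
  "translation": [
    [0,-0.4,0],
    [0,-0.4,0],
    [0,-0.4,0]
  ],
  "rotation": [
    [0,0,0],
    [0,0,0],
    [0,0,0]
  ],
  "grip": [1,1,1]
}}

```text
time_s: 10.2
position: [0.528, -0.2746, 0.2739]
tcp_rot: [[0.922, -0.001, 0.388], [-0.388, 0.001, 0.922], [-0.001, -1.0, 0.0]]
force: [0.2, -0.8, -3.1]
opening: 0.356
```

```bash
cat > fit.py <<'E'
from v import *
from scipy.optimize import minimize
prof=[(20,0),(20,12)]+[(36*np.cos(a),38+36*np.sin(a)) for a in np.linspace(-.8,1.17,14)]
a=np.linspace(0,2*np.pi,40,endpoint=False)
rings=[np.stack([r*np.cos(a),r*np.sin(a),z+0*a],1)/1000 for r,z in prof]
def blob(c,guess,pad=45):
    u=proj(c,guess)[0].round().astype(int);x,y=np.maximum(u-pad,0)
    im=c["image"][y:y+2*pad,x:x+2*pad]
    hsv=cv2.cvtColor(im,cv2.COLOR_BGR2HSV);m=((hsv[...,0]<18)&(hsv[...,1]>110)&(hsv[...,2]>30)).astype(np.uint8)
    k,l,st,ce=cv2.connectedComponentsWithStats(m);i=1+np.argmax(st[1:,4])
    return m*(l==i),(x,y),st[i]
def belly(c,guess):
    """centre of belly circle in pixels by minEnclosing of the lower blob edge: robust circle fit"""
    m,(x,y),st=blob(c,guess)
    # belly circle from distance transform maximum
    d=cv2.distanceTransform(m,cv2.DIST_L2,5);_,mx,_,loc=cv2.minMaxLoc(d)
    ys,xs=np.where(d>mx-1.0);return np.array([xs.mean()+x,ys.mean()+y]),mx,st
E
python3 - <<'E'
from fit import *
S=cap("scene");T=cap("top");s=bot.read_state();p=np.array(s["position"]);print(s["time_s"],p,s["force"],s["opening"])
g=p+[0,0,-.0837+.038]
for n,c in(("S",S),("T",T)):
    print(n,proj(c,g)[0],*belly(c,g))
print([(r["conf"],np.array(r["point"])*[640,480]) for r in models.spot_point("scene","flask")[:5]],proj(S,p-[0,0,.0837]))
E
```

```text
10.3 [ 0.5271 -0.2739  0.2729] [-0.0986  0.8758 -2.8193] 0.3594909240650868
S [209.1988 241.302 ] [206.88 236.04] 12.987598419189453 [  28    0   36   68 1419]
T [460.8877 272.734 ] [449.2727 263.6364] 3.59689998626709 [30 28 10 14 80]
[(0.9, array([243.584, 292.992])), (0.89, array([211.904, 258.48 ])), (0.83, array([183.872, 298.176])), (0.62, array([228.288, 269.616]))] [[211.2356 258.9407]]
```

The flask came up with the gripper. The force shows about 3 N of weight, and the network's underside point (211.9,258.5) matches the TCP-based prediction (211.2,258.9). Now I carry it over to the ring at (0.5145,0.1785,0.142).

Emit:
{"method": "arm_command", "body": {
  "translation": [
    [-0.1,0,0.2],
    [-0.25,0,0.55],
    [-0.4,0,0.9]
  ],
  "rotation": [
    [0,0,0],
    [0,0,0],
    [0,0,0]
  ],
  "grip": [1,1,1]
}}

```text
time_s: 10.65
position: [0.5259, -0.1941, 0.2744]
tcp_rot: [[0.921, -0.002, 0.388], [-0.388, 0.002, 0.921], [-0.003, -1.0, 0.001]]
force: [1.4, -0.9, -2.7]
opening: 0.355
```

Emit:
{"method": "arm_command", "body": {
  "translation": [
    [-0.15,0,0.35],
    [-0.3,0,0.7],
    [-0.4,0,0.9]
  ],
  "rotation": [
    [0,0,0],
    [0,0,0],
    [0,0,0]
  ],
  "grip": [1,1,1]
}}

```text
time_s: 10.95
position: [0.5239, -0.1138, 0.2748]
tcp_rot: [[0.923, -0.002, 0.386], [-0.386, 0.002, 0.923], [-0.003, -1.0, 0.001]]
force: [-0.3, 0.7, -2.9]
opening: 0.354
```

Emit:
{"method": "arm_command", "body": {
  "translation": [
    [-0.13,0,0.3],
    [-0.26,0,0.6],
    [-0.4,0,0.9]
  ],
  "rotation": [
    [0,0,0],
    [0,0,0],
    [0,0,0]
  ],
  "grip": [1,1,1]
}}

```text
time_s: 11.25
position: [0.5231, -0.0371, 0.2752]
tcp_rot: [[0.922, -0.001, 0.387], [-0.387, 0.0, 0.922], [-0.001, -1.0, -0.0]]
force: [0.6, 0.2, -2.2]
opening: 0.355
```

Emit:
{"method": "arm_command", "body": {
  "translation": [
    [-0.13,0,0.3],
    [-0.26,0,0.6],
    [-0.4,0,0.9]
  ],
  "rotation": [
    [0,0,0],
    [0,0,0],
    [0,0,0]
  ],
  "grip": [1,1,1]
}}

```text
time_s: 11.55
position: [0.5214, 0.0416, 0.2752]
tcp_rot: [[0.922, -0.001, 0.387], [-0.387, -0.0, 0.922], [-0.001, -1.0, -0.0]]
force: [-0.2, -0.0, -2.0]
opening: 0.355
```

Emit:
{"method": "arm_command", "body": {
  "translation": [
    [-0.13,0,0.3],
    [-0.26,0,0.6],
    [-0.4,0,0.9]
  ],
  "rotation": [
    [0,0,0],
    [0,0,0],
    [0,0,0]
  ],
  "grip": [1,1,1]
}}

```text
time_s: 11.85
position: [0.5198, 0.1203, 0.2752]
tcp_rot: [[0.922, -0.001, 0.387], [-0.387, -0.0, 0.922], [-0.001, -1.0, -0.0]]
force: [-0.1, -0.1, -1.7]
opening: 0.357
```

Emit:
{"method": "arm_command", "body": {
  "translation": [
    [-0.12,0,0.25],
    [-0.25,0,0.45],
    [-0.32,0,0.6],
    [-0.35,0,0.656],
    [-0.35,0,0.656]
  ],
  "rotation": [
    [0,0,0],
    [0,0,0],
    [0,0,0],
    [0,0,0],
    [0,0,0]
  ],
  "grip": [1,1,1,1,1]
}}

```text
time_s: 12.35
position: [0.5147, 0.1786, 0.2754]
tcp_rot: [[0.922, -0.0, 0.386], [-0.386, -0.0, 0.922], [-0.0, -1.0, -0.001]]
force: [-0.5, -0.8, -2.4]
opening: 0.354
```

```bash
python3 - <<'E'
from fit import *
S,T,s=view('over',((290,120),(160,205)),ks=(.0837,),w=.02)
p=np.array(s["position"])
print(s["time_s"],p,s["opening"])
g=p+[0,0,-.0837+.038]
print(proj(S,g)[0],*belly(S,g)); print(proj(S,p-[0,0,.0837]),proj(T,p-[0,0,.0837]))
for n in("scene","top"):
  for th in("flask","ring_seat"): print(n,th,[(round(r["conf"],2),np.array(r["point"])*[640,480]) for r in models.spot_point(n,th)[:5]])
E
```

```text
12.45 [0.515  0.1777 0.2755] [ 0.2871  0.0777 -1.6822] 0.35485693700892024
12.45 [0.515  0.1777 0.2755] 0.35485693700892024
[344.233  159.2846] [388.  120.9] 20.575197219848633 [   0    0   90   62 3120]
[[343.5561 173.7808]] [[214.6041 272.6982]]
scene flask [(0.94, array([182.528, 298.704])), (0.93, array([226.432, 268.8  ])), (0.88, array([244.48 , 293.616])), (0.86, array([342.528, 171.312]))]
scene ring_seat [(0.72, array([344.576, 192.384]))]
top flask [(0.83, array([423.104, 341.904])), (0.78, array([350.016, 339.6  ])), (0.72, array([374.272, 299.616])), (0.46, array([214.592, 277.104]))]
top ring_seat [(0.41, array([220.224, 273.504]))]
```

View pics/over.png

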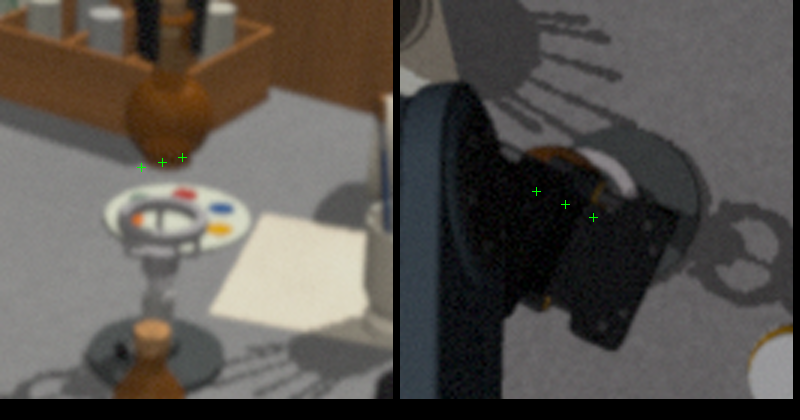

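The picture shows the flask hanging upright over the ring. In the scene half the belly spans 125–210 and the foot is at (170,165), against the ring at 120–207. In the top half the belly edge at (560,147) fits the prediction. I measure the last few millimetres of lateral offset in the scene image.

```bash
python3 - <<'E'
from fit import *
S=cap("scene");s=bot.read_state();p=np.array(s["position"]);im=S["image"]
hsv=cv2.cvtColor(cv2.GaussianBlur(im,(0,0),.7),cv2.COLOR_BGR2HSV)
def edges(v,th):
    i=np.where(v>th)[0];a,b=i[0],i[-1]
    f=lambda k,j:k+(th-v[k])/(v[j]-v[k])*(j-k)
    return f(a,a-1),f(b,b+1)
b=p-[0,0,.0837]
for y in range(163,174):
    r=hsv[y,322:372,1].astype(float);e=edges(r,100)
    print(y,"flask",np.add(e,322).round(1),"mid",round(sum(e)/2+322,2))
print("axis pred z=.01,.038",proj(S,b+[0,0,.01])[0],proj(S,b+[0,0,.038])[0])
J=[(proj(S,b+d)-proj(S,b))[0]*1 for d in([.001,0,0],[0,.001,0])];print("px/mm x,y",J)
# ring: dark outside band? intensity rows through the ring's outline
g=cv2.cvtColor(im,cv2.COLOR_BGR2GRAY)
for y in range(186,203,2): print(y,g[y,325:362])
E
```

```text
163 flask [325.6 359.6] mid 342.58
164 flask [329.2 358.2] mid 343.73
165 flask [332.7 357.5] mid 345.11
166 flask [333.6 356.8] mid 345.19
167 flask [334.4 356.2] mid 345.32
168 flask [335.3 355.4] mid 345.33
169 flask [336.1 354.4] mid 345.23
170 flask [336.9 353.4] mid 345.18
171 flask [337.5 352.7] mid 345.13
172 flask [338.  352.4] mid 345.21
173 flask [338.9 352. ] mid 345.43
axis pred z=.01,.038 [343.7404 169.9591] [344.241  159.2322]
px/mm x,y [array([0.3417, 0.1071]), array([ 0.2279, -0.1351])]
186 [136 147 167 185 200 206 205 192 165 147 148 146 146 145 146 148 150 148
 147 147 146 145 142 144 140 139 141 135 139 158 181 201 210 212 209 204
 201]
188 [160 182 200 207 201 195 180 171 158 145 130 119 108 100  98  99  96  94
  95  96  99 101 100 105 109 115 125 136 148 163 178 189 200 199 179 153
 130]
190 [179 202 209 198 178 164 154 145 128 109  98 100 118 131 138 148 139 114
 103 119 141 148 143 132 125 112 103  97 104 122 145 164 175 178 175 159
 136]
192 [175 200 203 184 143 119 113 105 107 113 124 138 166 194 201 203 186 143
 129 164 194 208 203 202 201 188 172 153 130 119 137 155 168 174 187 198
 201]
194 [144 175 191 172 130  98  99 100 106 115 126 148 176 198 205 203 183 143
 136 173 201 212 211 211 210 206 204 196 183 168 159 159 156 154 167 185
 189]
196 [122 130 152 162 138 108  91  91  94  99 104 114 133 148 156 169 167 153
 147 167 187 195 198 194 189 182 177 172 161 154 143 132 125 135 155 167
 165]
198 [130 124 121 122 123 111  98  91  88  89  92  95 100 101 105 118 127 133
 131 139 143 144 141 139 137 130 124 115 110 102 101 112 147 178 195 197
 190]
200 [139 137 135 129 119 107  94  93  87  92  95  96  96  98  99  97  96  97
  95  95  97  99  94  92  93 100 102 111 112 106 104 135 180 207 209 210
 208]
202 [135 138 137 138 136 127 113 100 101 111 113 117 127 137 137 137 138 134
 133 128 129 123 114 103 119 145 159 173 164 138 114 131 163 177 175 168
 163]
```

The flask is within about 3 mm of the ring axis in the scene view and aligned in the top view. I nudge 1.3 mm along tool z and descend, watching the force.

Emit:
{"method": "arm_command", "body": {
  "translation": [
    [0,0.2,-0.016],
    [0,0.4,-0.016],
    [0,0.5,-0.016],
    [0,0.5,-0.016]
  ],
  "rotation": [
    [0,0,0],
    [0,0,0],
    [0,0,0],
    [0,0,0]
  ],
  "grip": [1,1,1,1]
}}

```text
time_s: 13.1
position: [0.5136, 0.1768, 0.2345]
tcp_rot: [[0.922, -0.003, 0.388], [-0.388, -0.0, 0.922], [-0.003, -1.0, -0.002]]
force: [0.0, -1.0, -2.0]
opening: 0.355
```

Emit:
{"method": "arm_command", "body": {
  "translation": [
    [0,0.05,0],
    [0,0.1,0],
    [0,0.15,0],
    [0,0.15,0]
  ],
  "rotation": [
    [0,0,0],
    [0,0,0],
    [0,0,0],
    [0,0,0]
  ],
  "grip": [1,1,1,1]
}}

```text
time_s: 13.5
position: [0.514, 0.1771, 0.2233]
tcp_rot: [[0.922, -0.001, 0.387], [-0.387, -0.0, 0.922], [-0.001, -1.0, -0.0]]
force: [1.0, -0.7, -2.3]
opening: 0.355
```

Emit:
{"method": "arm_command", "body": {
  "translation": [
    [0,0.02,0],
    [0,0.04,0],
    [0,0.06,0],
    [0,0.06,0]
  ],
  "rotation": [
    [0,0,0],
    [0,0,0],
    [0,0,0],
    [0,0,0]
  ],
  "grip": [1,1,1,1]
}}

```text
time_s: 13.9
position: [0.5142, 0.1771, 0.2186]
tcp_rot: [[0.922, -0.0, 0.387], [-0.387, -0.0, 0.922], [-0.0, -1.0, -0.0]]
force: [0.4, -0.7, -1.4]
opening: 0.352
```

Emit:
{"method": "arm_command", "body": {
  "translation": [
    [0,0.015,0],
    [0,0.03,0],
    [0,0.04,0],
    [0,0.05,0],
    [0,0.05,0]
  ],
  "rotation": [
    [0,0,0],
    [0,0,0],
    [0,0,0],
    [0,0,0],
    [0,0,0]
  ],
  "grip": [1,1,1,1,1]
}}

```text
time_s: 14.4
position: [0.5143, 0.1771, 0.2147]
tcp_rot: [[0.922, -0.0, 0.387], [-0.387, -0.0, 0.922], [-0.0, -1.0, -0.0]]
force: [0.8, -0.4, -1.7]
opening: 0.356
```

Emit:
{"method": "arm_command", "body": {
  "translation": [
    [0,0.015,0],
    [0,0.03,0],
    [0,0.04,0],
    [0,0.05,0],
    [0,0.05,0]
  ],
  "rotation": [
    [0,0,0],
    [0,0,0],
    [0,0,0],
    [0,0,0],
    [0,0,0]
  ],
  "grip": [1,1,1,1,1]
}}

```text
time_s: 14.9
position: [0.5146, 0.1773, 0.2112]
tcp_rot: [[0.922, 0.001, 0.387], [-0.387, 0.0, 0.922], [0.001, -1.0, 0.0]]
force: [-0.3, 0.7, 0.9]
opening: 0.356
```

Contact begins at underside z of about 0.127, just as the ring estimate of 0.142 predicted, with almost no side force. I press on in small steps.

Emit:
{"method": "arm_command", "body": {
  "translation": [
    [0,0.012,0],
    [0,0.024,0],
    [0,0.036,0],
    [0,0.036,0]
  ],
  "rotation": [
    [0,0,0],
    [0,0,0],
    [0,0,0],
    [0,0,0]
  ],
  "grip": [1,1,1,1]
}}

```text
time_s: 15.3
position: [0.5149, 0.1772, 0.2089]
tcp_rot: [[0.922, 0.002, 0.387], [-0.387, 0.0, 0.922], [0.001, -1.0, 0.001]]
force: [-2.0, 0.3, 6.6]
opening: 0.359
```

Emit:
{"method": "arm_command", "body": {
  "translation": [
    [0,0.012,0],
    [0,0.024,0],
    [0,0.036,0],
    [0,0.036,0]
  ],
  "rotation": [
    [0,0,0],
    [0,0,0],
    [0,0,0],
    [0,0,0]
  ],
  "grip": [1,1,1,1]
}}

```text
time_s: 15.7
position: [0.515, 0.1773, 0.2062]
tcp_rot: [[0.922, 0.002, 0.387], [-0.387, 0.0, 0.922], [0.002, -1.0, 0.001]]
force: [-1.6, -0.8, 6.9]
opening: 0.356
```

Emit:
{"method": "arm_command", "body": {
  "translation": [
    [0,0.012,0],
    [0,0.024,0],
    [0,0.036,0],
    [0,0.036,0]
  ],
  "rotation": [
    [0,0,0],
    [0,0,0],
    [0,0,0],
    [0,0,0]
  ],
  "grip": [1,1,1,1]
}}

```text
time_s: 16.1
position: [0.5151, 0.1773, 0.2035]
tcp_rot: [[0.922, 0.002, 0.387], [-0.387, 0.0, 0.922], [0.002, -1.0, 0.001]]
force: [-1.3, -0.5, 8.0]
opening: 0.354
```

Emit:
{"method": "arm_command", "body": {
  "translation": [
    [0,0.012,0],
    [0,0.025,0],
    [0,0.037,0],
    [0,0.05,0],
    [0,0.05,0]
  ],
  "rotation": [
    [0,0,0],
    [0,0,0],
    [0,0,0],
    [0,0,0],
    [0,0,0]
  ],
  "grip": [1,1,1,1,1]
}}

```text
time_s: 16.6
position: [0.5152, 0.1772, 0.1998]
tcp_rot: [[0.922, 0.003, 0.387], [-0.387, 0.0, 0.922], [0.002, -1.0, 0.001]]
force: [-1.9, 0.8, 8.9]
opening: 0.356
```

Emit:
{"method": "arm_command", "body": {
  "translation": [
    [0,0.012,0],
    [0,0.025,0],
    [0,0.037,0],
    [0,0.05,0],
    [0,0.05,0]
  ],
  "rotation": [
    [0,0,0],
    [0,0,0],
    [0,0,0],
    [0,0,0],
    [0,0,0]
  ],
  "grip": [1,1,1,1,1]
}}

```text
time_s: 17.1
position: [0.5153, 0.1772, 0.1961]
tcp_rot: [[0.922, 0.003, 0.387], [-0.387, 0.0, 0.922], [0.003, -1.0, 0.001]]
force: [-2.1, -0.9, 10.9]
opening: 0.354
```

Emit:
{"method": "arm_command", "body": {
  "translation": [
    [0,0.01,0],
    [0,0.02,0],
    [0,0.025,0],
    [0,0.025,0]
  ],
  "rotation": [
    [0,0,0],
    [0,0,0],
    [0,0,0],
    [0,0,0]
  ],
  "grip": [1,1,1,1]
}}

```text
time_s: 17.5
position: [0.5154, 0.1772, 0.1943]
tcp_rot: [[0.922, 0.003, 0.387], [-0.387, 0.0, 0.922], [0.003, -1.0, 0.001]]
force: [-3.3, -1.1, 11.3]
opening: 0.354
```

Force still rises at the spring rate, about 0.4 N/mm. Now 1–1.5 mm steps until the firm stop.

Emit:
{"method": "arm_command", "body": {
  "translation": [
    [0,0.01,0],
    [0,0.018,0],
    [0,0.018,0],
    [0,0.018,0]
  ],
  "rotation": [
    [0,0,0],
    [0,0,0],
    [0,0,0],
    [0,0,0]
  ],
  "grip": [1,1,1,1]
}}

```text
time_s: 17.9
position: [0.5155, 0.1772, 0.193]
tcp_rot: [[0.922, 0.004, 0.387], [-0.387, 0.0, 0.922], [0.003, -1.0, 0.002]]
force: [-2.9, -0.2, 11.9]
opening: 0.357
```

Emit:
{"method": "arm_command", "body": {
  "translation": [
    [0,0.008,0],
    [0,0.015,0],
    [0,0.015,0],
    [0,0.015,0]
  ],
  "rotation": [
    [0,0,0],
    [0,0,0],
    [0,0,0],
    [0,0,0]
  ],
  "grip": [1,1,1,1]
}}

```text
time_s: 18.3
position: [0.5155, 0.1772, 0.1919]
tcp_rot: [[0.922, 0.004, 0.387], [-0.387, 0.0, 0.922], [0.003, -1.0, 0.002]]
force: [-2.3, -0.8, 12.3]
opening: 0.355
```

Emit:
{"method": "arm_command", "body": {
  "translation": [
    [0,0.008,0],
    [0,0.015,0],
    [0,0.015,0],
    [0,0.015,0]
  ],
  "rotation": [
    [0,0,0],
    [0,0,0],
    [0,0,0],
    [0,0,0]
  ],
  "grip": [1,1,1,1]
}}

```text
time_s: 18.7
position: [0.5156, 0.1772, 0.1908]
tcp_rot: [[0.922, 0.004, 0.387], [-0.387, 0.0, 0.922], [0.003, -1.0, 0.002]]
force: [-2.0, -0.0, 12.9]
opening: 0.354
```

Emit:
{"method": "arm_command", "body": {
  "translation": [
    [0,0.008,0],
    [0,0.013,0],
    [0,0.013,0],
    [0,0.013,0]
  ],
  "rotation": [
    [0,0,0],
    [0,0,0],
    [0,0,0],
    [0,0,0]
  ],
  "grip": [1,1,1,1]
}}

```text
time_s: 19.1
position: [0.516, 0.1772, 0.1906]
tcp_rot: [[0.922, 0.005, 0.387], [-0.387, 0.0, 0.922], [0.005, -1.0, 0.002]]
force: [-2.7, -0.1, 17.8]
opening: 0.351
```

Emit:
{"method": "arm_command", "body": {
  "translation": [
    [0,0.008,0],
    [0,0.013,0],
    [0,0.013,0],
    [0,0.013,0]
  ],
  "rotation": [
    [0,0,0],
    [0,0,0],
    [0,0,0],
    [0,0,0]
  ],
  "grip": [1,1,1,1]
}}

```text
time_s: 19.5
position: [0.5164, 0.1772, 0.1905]
tcp_rot: [[0.922, 0.006, 0.387], [-0.387, 0.0, 0.922], [0.006, -1.0, 0.003]]
force: [-4.3, -0.9, 21.1]
opening: 0.357
```

Firm stop: z stalls at 0.1905, 20 mm below first contact, while the force jumps from 13 to 21 N. I hold, check once more and look.

Emit:
{"method": "arm_command", "body": {
  "translation": [
    [0,0,0],
    [0,0,0],
    [0,0,0],
    [0,0,0],
    [0,0,0]
  ],
  "rotation": [
    [0,0,0],
    [0,0,0],
    [0,0,0],
    [0,0,0],
    [0,0,0]
  ],
  "grip": [1,1,1,1,1]
}}

```text
time_s: 20.0
position: [0.5164, 0.1772, 0.1905]
tcp_rot: [[0.922, 0.006, 0.387], [-0.387, 0.0, 0.922], [0.006, -1.0, 0.003]]
force: [-5.0, -1.1, 21.5]
opening: 0.353
```

```bash
python3 -c "
from v import *
S,T,s=view('final',((290,120),(160,205)),ks=(.0837,),w=.02)
print(s['moment'],[(round(r['conf'],2),np.array(r['point'])*[640,480]) for r in models.spot_point('scene','ring_seat')[:2]])"
```

```text
20.1 [0.5164 0.1772 0.1905] [-4.9431 -2.2717 21.6586] 0.3522927979398052
[-0.2934  0.7333 -0.0017] [(0.85, array([343.424, 198.192]))]
```

View pics/final.png

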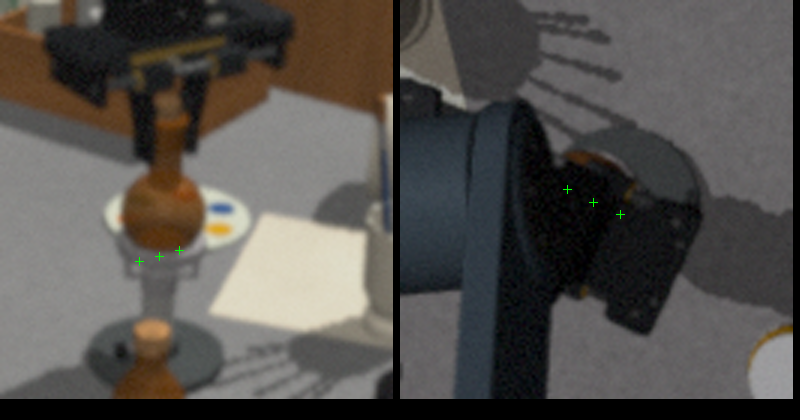

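The flask sits upright in the lowered ring: belly centre at (164,210), ring spanning 118–205 at row 245, fingers well above the ring. Handing in.

```bash
python3 -c "
from rig import bot
print(bot.hand_in()); s=bot.read_state(); print(s['time_s'],s['position'],s['force'],s['opening'])"
```

```text
the job is handed in; nothing more can be done
None
the job is handed in; nothing more can be done
```

I picked up the amber round-bellied flask by its neck, set it upright in the sprung ring and pressed it down to the firm stop. I handed in at about 20 s of the 38 s allowed, with the flask still gripped and pressed; the hand-in reports no verdict.

**Last checks**
- **Ring travel:** first contact was at TCP z of about 0.2105 and the stop at 0.1905, so about 20 mm. Force rose at the spring rate to 13 N, then jumped to a steady 21.5 N upward while z stalled.
- **Fit:** the last picture shows the flask upright in the ring, the two within about 3 mm of each other sideways, and the fingers well clear of the stand. I did not touch any bystander that I could see.
- **Grip:** the opening held at about 0.355 throughout.

**What disagreed**
- **Finger height:** the fingers appeared about 25 mm higher than the stated geometry. My first close, at the nominal height, opened to 0.37 and seemed to hold the lip, so I let go and gripped again 20 mm lower.
- **Neck width:** that final grip read 0.355, where a 28 mm neck should give about 0.32. I don't know why.
- **Cameras:** the two cameras differed by about 4 mm, so I used the top one, which agreed with the arm's own position.
- **Side force:** about 5 N in −x remained at the end, so the flask is probably 1–2 mm off-centre, inside the 6 mm allowed.

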